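# Draw three steel straps into line with a drift pin

### The arm

A 6-joint arm with a two-finger parallel gripper is mounted at the origin on a cart in front of the work surface, level with it; the furniture and walls round the work are solid. World frame = base frame: x ahead of the robot, y to its left, z up, the work surface at z = 0. Lengths are in mm, angles in rad, forces in N, time in s.
With the tool pointing down it reaches from about 350 to 875 mm from the base axis. Payload 4.2 kg.
Tool frame: the origin (TCP) lies midway between the tips of the shut fingers; the grasp point (between the pads) lies 19 mm behind it; z points along the fingers, y is the line along which they close (so a half turn about z gives the same grasp; the last joint's range is limited). The gripper opens to 85 mm and grips with 20 to 120 N. Pads are 22 mm wide; open, the fingers measure 114 mm over their backs; the gripper's body (76 mm by 85 mm) begins 54 mm behind the grasp point. The pads swing forward as they close: fully open they stand 13 mm farther back than shut.
Start: joints at [-1.005, 0.385, 0.008, 0, -1.194, -0.259], TCP at [188.772, -595.789, 231.312] pointing down, gripper open.
Joint ranges: [-3.14, 3.14], [-1.21, 2.06], [-1.07, 1.41], [-3.16, 2.05], [-2.99, -0.16], [-3.1, 3.1]. Speed limits (rad/s): [2.79, 2.79, 3.14, 3.14, 3.14, 3.14].

### API

Orientations are given as a unit quaternion [x, y, z, w].
In Python, from bench import arm gives the robot as it stands. The module is installed in compiled form; this text tells all that it offers.
- The arm moves only by the shell command python3 -m handwheel 'ROWS' [OPENING]. ROWS is JSON, a list of rows, each an object of numbers: "x", "y", "z": the shift along the world's x, y, z each as a share of 20 cm, from -1 to 1; "ax", "ay", "az": the turn, a rotation vector about the world's x, y, z each as a share of 90 degrees, from -1 to 1. In form: [{"x": .., "y": .., "z": .., "ax": .., "ay": .., "az": ..}, ...]. A call has exactly 8 rows; each row shifts and turns the commanded pose from where the row before left it; what a row does not reach is not made up. A row lasts 1/10 s, in which the tool goes at most 50 mm and 8.59 degrees, less where a joint would pass 70% of its speed; a pose out of reach is approached as far as the arm can. A call with a number of a shift or a turn outside -1 to 1 is refused whole. A call with a gripper value outside its range is refused whole. OPENING is the opening, from -1 (shut) to 1 (fully open), set as the call begins (- or left out, the last holds). The fingers move at their own pace and stop on an object; the grip force is fixed at half the most. Time passes only in rows, so rows that do not move let the fingers close, or fill a call up. It gives the time, the measured TCP pose, the force, the opening and the grip force at its end, in the units of the state.
- arm.read_state(): the state, without advancing time (a new reading comes with each control period).
- arm.get_image(name): name is "side" or "top" or "wrist"; returns the picture (400x640x3 uint8, red, green, blue); there is no depth.
- arm.camera_params(name): a dict with "K" (3x3 intrinsics, pixels), "position" and "orientation" of the camera in the world. Camera axes: x right, y down, z forward; pixel columns grow to the right and rows downward; lengths in mm; the calibration is good to about 2 mm. The wrist camera is an equidistant fisheye: a pixel r from the principal point sees the ray r / f radians off the axis. A picture is of the moment at which its call begins: read the wrist's pose just before it. camera_params takes no time and is no camera call; for the wrist camera it gives the pose at the moment of the call.
- arm.job_done(): hands the job in; it is judged then, once.
The state is a dict: "clock": time; "joints": joint angles; "joint_vel": joint speeds; "joint_efforts": joint torques, N m; "position": TCP position; "ee_rot": TCP orientation; "contact_force": force on the tool from outside, world axes, zero at the start; "wrist_torque": the same for the moment, N m; "gripper_width": finger opening in mm; "grasp_force": force on a finger pad.
Only numpy, scipy, OpenCV 4.12 (cv2) and the standard library are available. Lean on these libraries where they do the work, as an engineer would, in place of code of your own. Each camera call takes 0.05 s, during which the arm holds its last target. There are 200 camera calls.

### The job

Take the tapered drift pin out of its stand and drive it down through the hole of the upper strap, of the two straps hidden under it and of the jig block below, so that it pulls all the holes into line and ends fully home, upright, with its collar down on the upper strap, then let go. Feel your way with light pushes, bring the collar down slowly and never load the jig with more than 45 N. Leave the tape measure, the angle bracket and the wooden knob where they are.

Things in the scene. Friction and masses are not known exactly. Their poses are not given: they have to be found in the camera images.
- drift_pin: Loose steel pin, 0.12 kg, point down in the stand. Origin: centre of the underside of its round collar, z up along the pin. Above it: collar 25 mm wide (z 0 to 4 mm), orange square handle 20 x 20 mm, sides along the pin's x and y (z 4 to 48 mm), small steel cap to z 51 mm. Below: parallel shank 13 mm in diameter down to z -30 mm, then the taper.
- pin_tip (a point): Centre of the pin's lower end, 60 mm below the pin's origin. The taper runs from 13 mm diameter 30 mm above the end to 9.2 mm just above it; the end itself is flat, 7.2 mm wide, bevelled. When the pin is fully home the end is 4 mm above the bench.
- stand: Fixed pale wooden block 66 x 66 x 68 mm with brass screws that holds the pin upright in a loose hole; the collar rests on its top. Origin: centre of its underside.
- jig: Fixed jig: brown wooden block 76 (x) x 180 (y) x 40 mm with two aluminium rails along its y axis, their lips 68 mm above the bench and 39 mm apart. Origin: centre of its underside. Three flat steel straps lie on it between the rails, one on another, each 8 mm thick. Tops: block 40, lower strap 48, middle strap 56, upper strap 64 mm. A pin end stopped at 56 stands on the middle strap, at 48 on the lower.
- base_hole (a point): Point on the axis of the block's hole (14.5 mm in diameter, right through), at the height of the upper strap's top, 64 mm; axes as the jig's. It is fixed; all straps must come to it. The like holes of the middle and lower straps are hidden, each up to 13 mm either way from this axis along the jig's y: they must be felt for with the pin.
- upper_hole (a point): Centre of the mouth of the upper strap's main hole, 14.5 mm in diameter with a 1 mm bevel, at the strap's top, 64 mm above the bench. The strap starts up to 9 mm to either side of line.
- tape_measure: Yellow and black tape measure 66 x 86 x 38 mm lying on the bench; leave it alone. Origin: centre of its underside.
- angle_bracket: Small grey steel angle bracket, 18 x 50 x 50 mm, standing on the bench; leave it alone. Origin: centre of its underside.
- wood_knob: Turned wooden knob 34 mm wide, 37 mm tall; leave it alone. Origin: centre of its underside.
- upper_strap (a joint): Slide of the upper strap (44 x 150 mm) along the jig's y axis, m, 0 = in line with the block's hole. All straps slide only along that axis, up to 17 mm either way, against about 2 N of friction each, and stay where they are left. The two small holes near its ends are not used.
Mind the look-alikes: they are no part of the job. What is shaped like the drift_pin but purple or turquoise is not meant.

How it is judged (in metres and radians):
On the way, in this order (a step that is already met when the one before it is completed fails the run):
1. the pin has been lifted clear of its stand (z of pin_tip in the frame of stand above 0.07 m), for 0.1 s.
2. the pin's end has entered the upper strap's hole (z of pin_tip in the frame of jig below 0.061 m and horizontal distance between pin_tip and upper_hole below 0.007 m), for 0.1 s.
At the end, for the whole second after the job is handed in: The pin stands fully home at rest: its collar within 3 mm of the upper strap's top, its axis and the upper strap's hole each within 2.5 mm of the block's hole, and it is upright within 0.06 rad (only possible with the two hidden straps in line too) (z of drift_pin in the frame of base_hole below 0.003 m and horizontal distance between each of drift_pin, upper_hole and base_hole below 0.0025 m and angle between drift_pin's own z axis and vertical below 0.06 rad and linear speed of drift_pin below 0.01 m/s); the robot touches nothing.
It fails at once if the jig, straps included, is loaded with more than 45 N (contact force between anything else and jig above 45 N).
It fails at once if the tape measure is moved more than 20 mm (distance of tape_measure from where it was at the start of the episode above 0.02 m).
It fails at once if the angle bracket is moved more than 20 mm (distance of angle_bracket from where it was at the start of the episode above 0.02 m).
It fails at once if the wooden knob is moved more than 20 mm (distance of wood_knob from where it was at the start of the episode above 0.02 m).
It also fails if it takes over 72 s, if anything falls off the work surface, if the arm or the gripper's body presses on something with over 40 N, if the wrist force passes 120 N, or if a joint passes its speed limit or range.

## Working session

There is one attempt and no reset: what is moved stays moved. The work goes in short steps, Python scripts to look and compute and a shell command to move; the robot and the scene stay as the last step left them, time stands still between calls to the robot, and variables do not carry over. Pictures are saved under pics/ and viewed, at most 10 in all, crops included, and the job is handed in when it is done.

```bash
mkdir -p pics; cat > h.py <<'E'
import numpy as np, cv2
from scipy.spatial.transform import Rotation as R
from bench import arm
def snap(cam,name):
    im=arm.get_image(cam); cv2.imwrite(f'pics/{name}.png',im[:,:,::-1]); return im
def ray(p,uv):
    K=np.array(p['K']); Rm=R.from_quat(p['orientation']).as_matrix() if np.size(p['orientation'])==4 else np.array(p['orientation'])
    d=np.array([(uv[0]-K[0,2])/K[0,0],(uv[1]-K[1,2])/K[1,1],1.])
    return np.array(p['position']),Rm@d,Rm
def at_z(p,uv,z):
    o,d,_=ray(p,uv); return o+d*(z-o[2])/d[2]
def wat_z(p,uv,z):
    K=np.array(p['K']); a=(np.array(uv)-K[:2,2])/[K[0,0],K[1,1]]; th=np.linalg.norm(a)
    d=np.r_[a/th*np.sin(th),np.cos(th)]
    o,_,Rm=ray(p,uv); d=Rm@d; return o+d*(z-o[2])/d[2]
E
python3 - <<'E'
from h import *
a=snap('top','top0');b=snap('side','side0')
for c in('top','side','wrist'):print(c,arm.camera_params(c))
print(arm.read_state())
E
```

```text
top {'K': array([[410.72848149,   0.        , 313.96996617],
       [  0.        , 410.72848149, 191.60436865],
       [  0.        ,   0.        ,   1.        ]]), 'position': array([415.46443502, -80.91576302, 927.30145002]), 'orientation': array([-0.69840649,  0.71306359, -0.04226761,  0.04452123])}
side {'K': array([[456.61833923,   0.        , 327.92316846],
       [  0.        , 456.61833923, 200.52257677],
       [  0.        ,   0.        ,   1.        ]]), 'position': array([  206.54691578, -1009.23581005,   493.6567579 ]), 'orientation': array([ 0.8285439 , -0.12778072,  0.09816432, -0.5362377 ])}
wrist {'K': array([[309.70691629,   0.        , 319.97137829],
       [  0.        , 309.70691629, 206.22878609],
       [  0.        ,   0.        ,   1.        ]]), 'position': array([ 112.99439065, -618.87228867,  373.70102396]), 'orientation': array([0.58396832, 0.79669255, 0.12617663, 0.0913315 ])}
{'clock': 0.1, 'joints': array([-1.00540428e+00,  3.85473848e-01,  6.73660460e-03, -4.12347845e-04,
       -1.19397366e+00, -2.58588435e-01]), 'joint_vel': array([ 0.00088451, -0.00221716,  0.00386764,  0.00130133,  0.00018456,
       -0.00058521]), 'joint_efforts': array([ 4.70056202e-04, -3.93320346e+01,  1.88928008e+01,  4.19798791e+00,
       -2.63534959e-03,  1.13063871e-05]), 'position': array([ 188.6031653 , -595.31530911,  230.32769759]), 'ee_rot': array([-1.52725637e-01,  9.88268145e-01,  9.53926733e-04, -2.07730509e-04]), 'contact_force': array([-0.6211417 ,  0.64019733, -0.03599846]), 'wrist_torque': array([ 0.03258   ,  0.02060336, -0.0111409 ]), 'grasp_force': 0.0, 'gripper_width': 85.60502224099928}
```

View pics/top0.png

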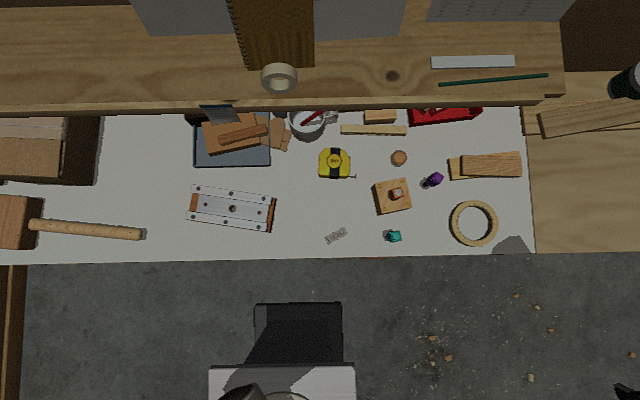

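View pics/side0.png

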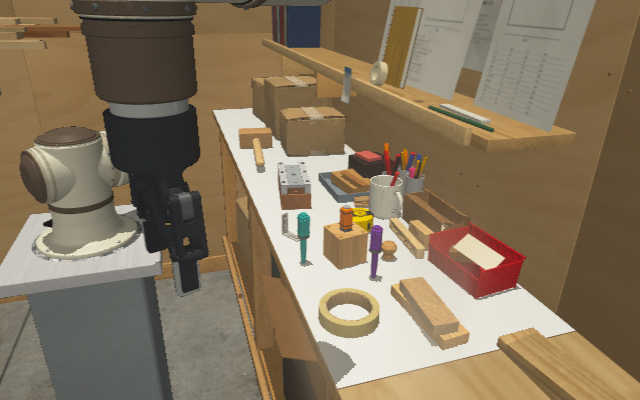

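Top view: jig at about (232,208) with the main hole near its centre. The pin (orange handle) is in the pale stand at (396,193). The look-alikes are purple at (432,180) and turquoise at (392,236). The tape is at (335,163), the knob at (399,157) and the bracket at (336,235). The orange pin in the stand fits the description, so I'll confirm it in an enlarged crop.

```bash
python3 - <<'E'
from h import *
t=cv2.imread('pics/top0.png');s=cv2.imread('pics/side0.png')
a=cv2.resize(t[175:240,180:285],(800,495),interpolation=cv2.INTER_CUBIC)[:300+195]
b=cv2.resize(t[170:245,365:455],(360,300),interpolation=cv2.INTER_CUBIC)
c=cv2.resize(s[195:280,270:400],(440,288),interpolation=cv2.INTER_CUBIC)
a=cv2.resize(t[180:240,180:285],(525,300),interpolation=cv2.INTER_CUBIC)
o=np.zeros((600,800,3),np.uint8);o[:300,:525]=a;o[300:600,:360]=b;o[300:588,360:800]=c
cv2.imwrite('pics/crop1.png',o)
E
```

```text
(no output)
```

View pics/crop1.png

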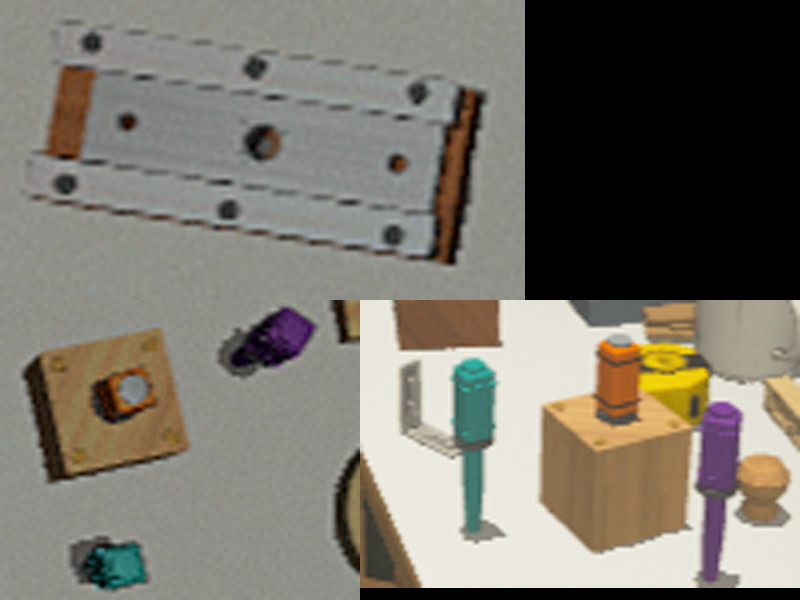

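The crop confirms it: the orange pin with the steel cap stands in the pale stand, cap at top-image pixel (397.8,191.5). The purple and turquoise ones stand loose and are not meant.

```bash
python3 - <<'E'
from h import *
p=arm.camera_params('top')
S=lambda u,v:(365+u/4,170+(v-300)/4); J=lambda u,v:(180+u/5,180+v/5)
np.set_printoptions(precision=1,suppress=True)
print('cap',at_z(p,S(131,387),119)); c=[at_z(p,S(*q),68) for q in((38,352),(162,331),(188,450),(62,476))]
print('stand',np.mean(c,0),[np.linalg.norm(c[i]-c[i-1]) for i in range(4)])
e=c[1]-c[0];e2=c[2]-c[1];print('yaw',np.degrees(np.arctan2(e[1],e[0])),np.degrees(np.arctan2(e2[1],e2[0])))
print('hole',at_z(p,J(262,142),64))
s=np.array([at_z(p,J(*q),69) for q in((92,42),(255,67),(418,92),(66,183),(228,210),(393,235))]);print('jig',s.mean(0))
e=s[2]-s[0]+s[5]-s[3];print('jigyaw',np.degrees(np.arctan2(e[1],e[0])),e/2, s[0]-s[3])
h=[at_z(p,J(*q),64) for q in((128,121),(398,163))];print(h,np.mean(h,0))
for n,uv,z in(('purple',(425,186),0),('turq',(387,238),0),('tape',(334,163),38),('brk',(336,235),25),('knob',(399,157),37)):print(n,at_z(p,uv,z))
print('shelf',at_z(p,(400,108),300))
for n in ((205,115),(322,105)):print(at_z(p,n,100))
E
```

```text
cap [ 511.5 -245.3  119. ]
stand [ 509.8 -245.6   68. ] [np.float64(66.51208893512434), np.float64(66.65879266080688), np.float64(64.20355713182198), np.float64(67.62477520920915)]
yaw -81.52496082395642 -170.5027668146737
hole [490.   93.5  64. ]
jig [491.5 100.9  69. ]
jigyaw -100.0532272158547 [ -24.3 -137.2    0. ] [ 59.3 -10.1   0. ]
[array([500.1, 150.2,  64. ]), array([479.9,  36.1,  64. ])] [490.   93.1  64. ]
purple [ 537.5 -332.     0. ]
turq [ 421.7 -240.7    0. ]
tape [ 587.7 -124.6   38. ]
brk [ 430.4 -125.3   25. ]
knob [ 598.3 -268.2   37. ]
shelf [ 622.9 -218.1  300. ]
[682.9 144.  100. ]
[699.  -99.8 100. ]
```

```bash
python3 - <<'E'
from h import *
t=arm.camera_params('top');s=arm.camera_params('side')
for a,b in(((565,95),(468,128)),((397.8,191.5),(346,209))):
    o1,d1,_=ray(t,a);o2,d2,_=ray(s,b)
    k,_,_,_=np.linalg.lstsq(np.c_[d1,-d2],o2-o1,rcond=None);print(o1+k[0]*d1,o2+k[1]*d2)
E
python3 -m handwheel '[{"x":0.15,"y":0.165},{"x":0.15,"y":0.165},{"x":0.15,"y":0.165},{"x":0.15,"y":0.165},{"x":0.15,"y":0.165},{"x":0.15,"y":0.165},{"x":0.15,"y":0.165},{"x":0.15,"y":0.165}]' 1
```

```text
[ 626.88179244 -458.97448058  332.32119563] [ 614.66343109 -452.57946077  323.91609879]
[ 512.72559733 -246.69290464  112.7027152 ] [ 509.9139949  -245.83100296  112.19161286]invalid input at $[0]: expected keys x, y, z, ax, ay, az
```

```bash
python3 -m handwheel '[{"x":0.15,"y":0.165,"z":0,"ax":0,"ay":0,"az":0},{"x":0.15,"y":0.165,"z":0,"ax":0,"ay":0,"az":0},{"x":0.15,"y":0.165,"z":0,"ax":0,"ay":0,"az":0},{"x":0.15,"y":0.165,"z":0,"ax":0,"ay":0,"az":0},{"x":0.15,"y":0.165,"z":0,"ax":0,"ay":0,"az":0},{"x":0.15,"y":0.165,"z":0,"ax":0,"ay":0,"az":0},{"x":0.15,"y":0.165,"z":0,"ax":0,"ay":0,"az":0},{"x":0.15,"y":0.165,"z":0,"ax":0,"ay":0,"az":0}]' 1
```

```text
clock: 0.9
position: [429.5, -330.1, 231.0]
ee_rot: [-0.153, 0.988, 0.0, -0.0]
contact_force: [-0.4, -0.7, 0.6]
gripper_width: 85.2
grasp_force: 0.0
```

```bash
python3 -m handwheel '[{"x":0.08,"y":0.12,"z":0,"ax":0,"ay":0,"az":-0.09},{"x":0.08,"y":0.12,"z":0,"ax":0,"ay":0,"az":0},{"x":0.08,"y":0.12,"z":0,"ax":0,"ay":0,"az":0},{"x":0.08,"y":0.06,"z":0,"ax":0,"ay":0,"az":0},{"x":0,"y":0,"z":0,"ax":0,"ay":0,"az":0},{"x":0,"y":0,"z":0,"ax":0,"ay":0,"az":0},{"x":0,"y":0,"z":0,"ax":0,"ay":0,"az":0},{"x":0,"y":0,"z":0,"ax":0,"ay":0,"az":0}]' 1
python3 - <<'E'
from h import *
p=arm.camera_params('wrist');im=snap('wrist','w1')
np.save('p1.npy',np.r_[p['position'],p['orientation']]);print(p['position'],arm.read_state()['ee_rot'])
E
```

```text
clock: 1.7
position: [492.2, -248.6, 231.2]
ee_rot: [-0.082, 0.997, 0.0, -0.0]
contact_force: [-0.1, 0.1, 0.1]
gripper_width: 85.4
grasp_force: 0.0
[ 413.8787826  -260.91870226  374.62875597] [-8.19293247e-02  9.96638139e-01 -8.19363508e-06 -6.94700012e-05]
```

View pics/w1.png

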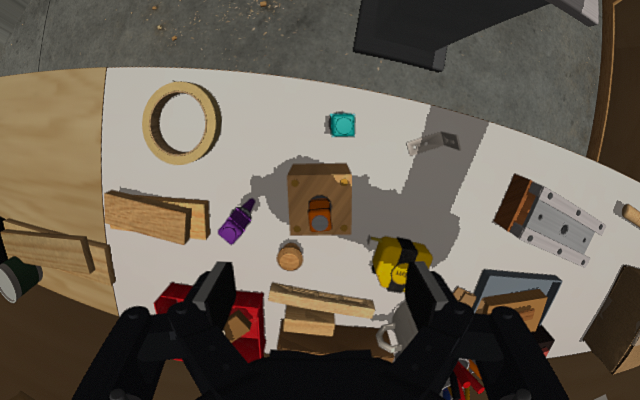

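The wrist view shows the orange pin in the stand with its cap at about (320,222), the turquoise pin at (343,124), the purple one at (236,222) and the jig at about (553,228). I'll enlarge the pin and the jig.

```bash
python3 - <<'E'
from h import *
t=cv2.imread('pics/w1.png')
a=cv2.resize(t[160:240,280:360],(400,400),interpolation=cv2.INTER_CUBIC)
b=cv2.resize(t[170:270,495:595],(400,400),interpolation=cv2.INTER_CUBIC)
cv2.imwrite('pics/crop2.png',np.hstack([a,b]))
E
```

```text
(no output)
```

View pics/crop2.png

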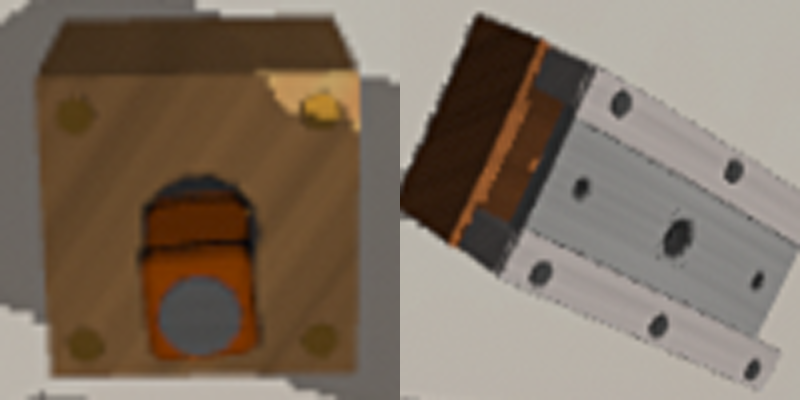

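The crop shows the cap centre at crop (200,315) and the handle turned a few degrees from the stand; both small holes and the upper hole of the strap are visible (upper hole at crop (678-400,238)).

```bash
python3 - <<'E'
from h import *
v=np.load('p1.npy');p=dict(K=arm.camera_params('wrist')['K'],position=v[:3],orientation=v[3:])
S=lambda u,v:(280+u/5,160+v/5);J=lambda u,v:(495+(u-400)/4,170+v/4)
np.set_printoptions(precision=1,suppress=True)
print('cap',wat_z(p,S(200,315),119))
c=[wat_z(p,S(*q),116) for q in((143,258),(249,243),(258,347),(155,358))]
print(np.mean(c,0),[(np.linalg.norm(c[i]-c[i-1]),np.degrees(np.arctan2(*(c[i]-c[i-1])[1::-1]))) for i in range(4)])
print('stand',[wat_z(p,S(*q),68) for q in((40,75),(358,70),(355,372),(52,376))])
print('hole',wat_z(p,J(678,238),64)); h=[wat_z(p,J(*q),64) for q in((581,188),(757,281))];print(h,np.mean(h,0))
s=np.array([wat_z(p,J(*q),69) for q in((621,103),(735,170),(540,273),(657,326),(752,369))]);print(s, 's mid pair',(s[1]+s[3])/2)
e=s[4]-s[2];print(np.degrees(np.arctan2(e[1],e[0])))
E
```

```text
cap [ 510.8 -244.9  119. ]
[ 509.4 -244.9  116. ] [(np.float64(19.211766942417412), np.float64(-164.86427061329445)), (np.float64(18.898980246487277), np.float64(107.85643087626805)), (np.float64(19.844759587315565), np.float64(14.661596370049457)), (np.float64(18.715332989201997), np.float64(-74.05366296181876))]
stand [array([ 484.1, -282.2,   68. ]), array([ 472.6, -218.8,   68. ]), array([ 537.7, -206.6,   68. ]), array([ 549.3, -271. ,   68. ])]
hole [491.1  97.   64. ]
[array([481. ,  39.3,  64. ]), array([501.4, 154.1,  64. ])] [491.2  96.7  64. ]
[[450.2  40.5  69. ]
 [462.1 110.1  69. ]
 [510.1  29.3  69. ]
 [522.6  97.9  69. ]
 [534.8 167.6  69. ]] s mid pair [492.3 104.   69. ]
79.87568078301796
```

```bash
python3 -m handwheel '[{"x":0.093,"y":0.018,"z":-0.1,"ax":0,"ay":0,"az":0.072},{"x":0,"y":0,"z":-0.14,"ax":0,"ay":0,"az":0},{"x":0,"y":0,"z":-0.14,"ax":0,"ay":0,"az":0},{"x":0,"y":0,"z":-0.14,"ax":0,"ay":0,"az":0},{"x":0,"y":0,"z":-0.14,"ax":0,"ay":0,"az":0},{"x":0,"y":0,"z":-0.10,"ax":0,"ay":0,"az":0},{"x":0,"y":0,"z":0,"ax":0,"ay":0,"az":0},{"x":0,"y":0,"z":0,"ax":0,"ay":0,"az":0}]' 1
python3 - <<'E'
from h import *
im=snap('wrist','w2');cv2.imwrite('pics/w2c.png',cv2.resize(im[120:360,180:460,::-1],(700,600)))
E
```

```text
clock: 2.55
position: [511.5, -244.8, 79.8]
ee_rot: [-0.139, 0.99, -0.0, 0.0]
contact_force: [0.1, 0.7, 0.9]
gripper_width: 85.2
grasp_force: 0.0
```

View pics/w2c.png

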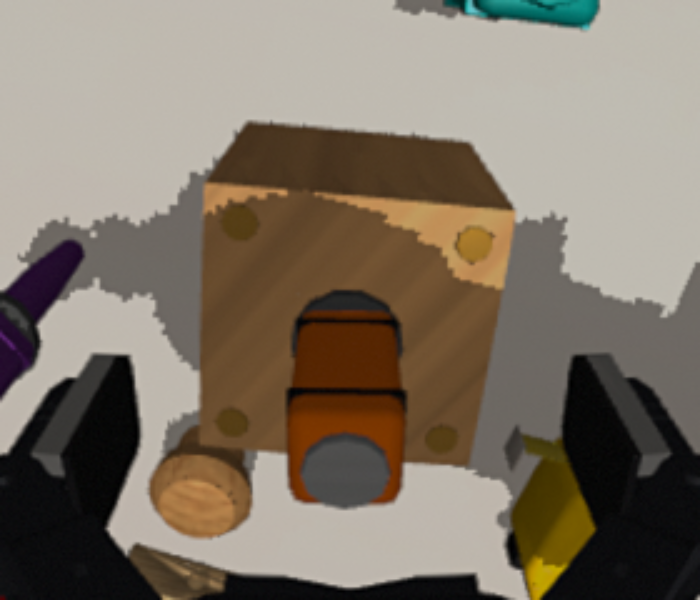

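The handle sits midway between the pads (crop (347,440)), square to them. Closing.

```bash
python3 -m handwheel '[{"x":0,"y":0,"z":0,"ax":0,"ay":0,"az":0},{"x":0,"y":0,"z":0,"ax":0,"ay":0,"az":0},{"x":0,"y":0,"z":0,"ax":0,"ay":0,"az":0},{"x":0,"y":0,"z":0,"ax":0,"ay":0,"az":0},{"x":0,"y":0,"z":0,"ax":0,"ay":0,"az":0},{"x":0,"y":0,"z":0,"ax":0,"ay":0,"az":0},{"x":0,"y":0,"z":0,"ax":0,"ay":0,"az":0},{"x":0,"y":0,"z":0,"ax":0,"ay":0,"az":0}]' -1
```

```text
clock: 3.4
position: [511.8, -244.3, 79.8]
ee_rot: [-0.139, 0.99, -0.0, 0.0]
contact_force: [-1.1, 0.4, 3.8]
gripper_width: 19.4
grasp_force: 59.0
```

```bash
python3 -m handwheel '[{"x":0,"y":0,"z":0.05,"ax":0,"ay":0,"az":0},{"x":0,"y":0,"z":0.10,"ax":0,"ay":0,"az":0},{"x":0,"y":0,"z":0.15,"ax":0,"ay":0,"az":0},{"x":0,"y":0,"z":0.15,"ax":0,"ay":0,"az":0},{"x":0,"y":0,"z":0.1,"ax":0,"ay":0,"az":0},{"x":0,"y":0.1,"z":0.05,"ax":0,"ay":0,"az":-0.07},{"x":-0.01,"y":0.15,"z":0,"ax":0,"ay":0,"az":-0.07},{"x":-0.01,"y":0.15,"z":0,"ax":0,"ay":0,"az":-0.07}]' -1
```

```text
clock: 4.2
position: [506.5, -163.3, 199.4]
ee_rot: [0.029, 1.0, 0.0, -0.0]
contact_force: [0.3, -0.6, -1.0]
gripper_width: 19.6
grasp_force: 59.6
```

```bash
python3 -m handwheel '[{"x":-0.02,"y":0.2,"z":0,"ax":0,"ay":0,"az":-0.08},{"x":-0.02,"y":0.2,"z":0,"ax":0,"ay":0,"az":0},{"x":-0.02,"y":0.2,"z":0,"ax":0,"ay":0,"az":0},{"x":-0.02,"y":0.2,"z":0,"ax":0,"ay":0,"az":0},{"x":-0.005,"y":0.2,"z":0,"ax":0,"ay":0,"az":0},{"x":0,"y":0.2,"z":0,"ax":0,"ay":0,"az":0},{"x":0,"y":0.1,"z":0,"ax":0,"ay":0,"az":0},{"x":0,"y":0,"z":0,"ax":0,"ay":0,"az":0}]' -1
python3 - <<'E'
from h import *
print(arm.read_state()['position'])
p=arm.camera_params('wrist');im=snap('wrist','w3');np.save('p3.npy',np.r_[p['position'],p['orientation']])
cv2.imwrite('pics/w3c.png',cv2.resize(im[120:360,180:460,::-1],(700,600)))
E
```

```text
clock: 5.0
position: [489.8, 97.9, 199.1]
ee_rot: [0.087, 0.996, -0.0, -0.001]
contact_force: [0.3, -0.7, -0.8]
gripper_width: 19.1
grasp_force: 59.7
[489.76784157  97.9274802  199.10799889]
```

View pics/w3c.png

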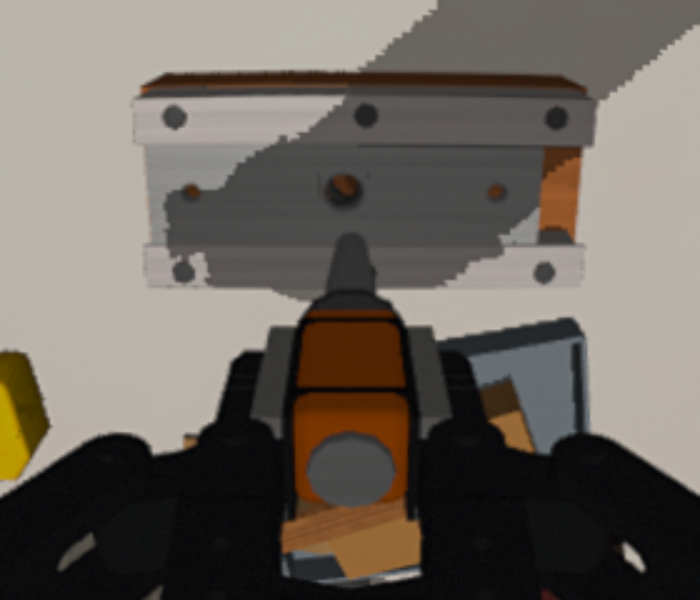

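The pin hangs straight over the jig: its end is at crop (350,238), the upper hole at (344,191), small holes at (191,192) and (497,192), upper-row screws at (174,117), (366,116), (557,118).

```bash
python3 - <<'E'
from h import *
v=np.load('p3.npy');p=dict(K=arm.camera_params('wrist')['K'],position=v[:3],orientation=v[3:])
S=lambda u,v:(180+u/2.5,120+v/2.5)
np.set_printoptions(precision=1,suppress=True)
print('hole',wat_z(p,S(344,191),64),np.mean([wat_z(p,S(*q),64) for q in((191,192),(497,192))],0))
print('tip',wat_z(p,S(350,240),127.3))
s=np.array([wat_z(p,S(*q),69) for q in((174,117),(366,116),(557,118),(183,272),(544,272))]);print(s,'centre',(s[0]+s[2]+s[3]+s[4])/4)
e=s[2]-s[0]+s[4]-s[3];print(np.degrees(np.arctan2(e[1],e[0])),np.linalg.norm(e)/2)
E
```

```text
hole [490.2  95.9  64. ] [490.5  95.8  64. ]
tip [487.5  98.7 127.3]
[[450.2  40.1  69. ]
 [462.6 108.9  69. ]
 [474.6 178.1  69. ]
 [509.9  29.1  69. ]
 [534.3 167.1  69. ]] centre [492.3 103.6  69. ]
79.9752432078946 140.13801738573
```

```bash
python3 -m handwheel '[{"x":0.003,"y":-0.01,"z":-0.05,"ax":0,"ay":0,"az":0},{"x":0,"y":0,"z":-0.08,"ax":0,"ay":0,"az":0},{"x":0,"y":0,"z":-0.08,"ax":0,"ay":0,"az":0},{"x":0,"y":0,"z":-0.05,"ax":0,"ay":0,"az":0},{"x":0,"y":0,"z":-0.03,"ax":0,"ay":0,"az":0},{"x":0,"y":0,"z":-0.01,"ax":0,"ay":0,"az":0},{"x":0,"y":0,"z":0,"ax":0,"ay":0,"az":0},{"x":0,"y":0,"z":0,"ax":0,"ay":0,"az":0}]' -1
python3 - <<'E'
from h import *
print(arm.read_state()['position'],arm.read_state()['contact_force'])
p=arm.camera_params('wrist');im=snap('wrist','w4');np.save('p4.npy',np.r_[p['position'],p['orientation']])
cv2.imwrite('pics/w4c.png',cv2.resize(im[170:270,260:380,::-1],(720,600),interpolation=cv2.INTER_CUBIC))
E
```

```text
clock: 5.85
position: [491.4, 93.9, 139.9]
ee_rot: [0.088, 0.996, 0.0, 0.001]
contact_force: [-0.5, 0.2, -1.7]
gripper_width: 19.7
grasp_force: 59.7
[491.40849699  93.91649336 139.86323752] [-0.54670617  0.17500171 -1.70281503]
```

View pics/w4c.png

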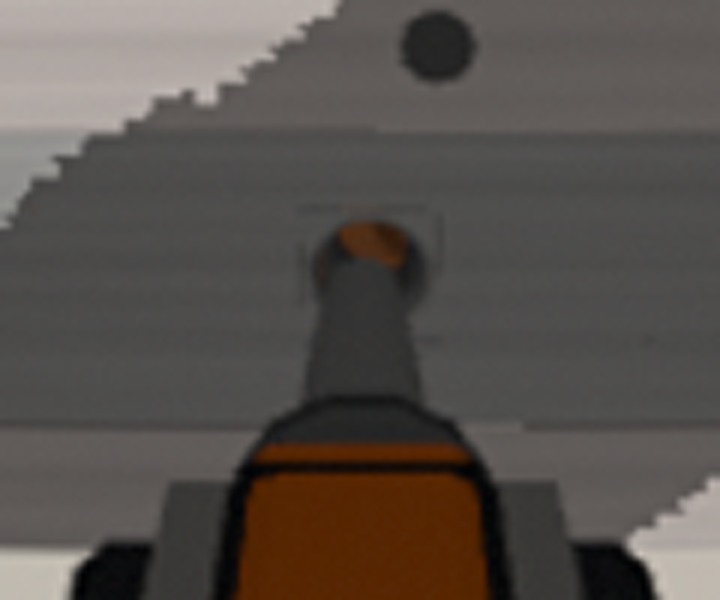

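The pin end at crop (362,268) is about 1 mm left of the hole centre, near (370,265). I'll shift +y a little and go down slowly.

```bash
python3 -m handwheel '[{"x":0,"y":0.006,"z":-0.005,"ax":0,"ay":0,"az":0},{"x":0,"y":0,"z":-0.005,"ax":0,"ay":0,"az":0},{"x":0,"y":0,"z":-0.005,"ax":0,"ay":0,"az":0},{"x":0,"y":0,"z":-0.005,"ax":0,"ay":0,"az":0},{"x":0,"y":0,"z":-0.0025,"ax":0,"ay":0,"az":0},{"x":0,"y":0,"z":-0.0025,"ax":0,"ay":0,"az":0},{"x":0,"y":0,"z":-0.0025,"ax":0,"ay":0,"az":0},{"x":0,"y":0,"z":0,"ax":0,"ay":0,"az":0}]' -1
```

```text
clock: 6.7
position: [490.9, 95.0, 133.7]
ee_rot: [0.088, 0.996, -0.0, -0.0]
contact_force: [-0.3, -0.1, -2.1]
gripper_width: 19.2
grasp_force: 59.7
```

```bash
python3 -m handwheel '[{"x":0,"y":0,"z":-0.005,"ax":0,"ay":0,"az":0},{"x":0,"y":0,"z":-0.005,"ax":0,"ay":0,"az":0},{"x":0,"y":0,"z":-0.005,"ax":0,"ay":0,"az":0},{"x":0,"y":0,"z":-0.005,"ax":0,"ay":0,"az":0},{"x":0,"y":0,"z":-0.005,"ax":0,"ay":0,"az":0},{"x":0,"y":0,"z":-0.0025,"ax":0,"ay":0,"az":0},{"x":0,"y":0,"z":-0.0025,"ax":0,"ay":0,"az":0},{"x":0,"y":0,"z":0,"ax":0,"ay":0,"az":0}]' -1
```

```text
clock: 7.5
position: [490.9, 95.0, 127.7]
ee_rot: [0.088, 0.996, -0.0, -0.0]
contact_force: [-0.3, -0.2, -2.1]
gripper_width: 19.1
grasp_force: 59.7
```

```bash
python3 -m handwheel '[{"x":0,"y":0,"z":-0.0025,"ax":0,"ay":0,"az":0},{"x":0,"y":0,"z":-0.0025,"ax":0,"ay":0,"az":0},{"x":0,"y":0,"z":-0.0025,"ax":0,"ay":0,"az":0},{"x":0,"y":0,"z":-0.0025,"ax":0,"ay":0,"az":0},{"x":0,"y":0,"z":0,"ax":0,"ay":0,"az":0},{"x":0,"y":0,"z":0,"ax":0,"ay":0,"az":0},{"x":0,"y":0,"z":0,"ax":0,"ay":0,"az":0},{"x":0,"y":0,"z":0,"ax":0,"ay":0,"az":0}]' -1
```

```text
clock: 8.3
position: [491.0, 95.0, 125.8]
ee_rot: [0.088, 0.996, 0.0, 0.0]
contact_force: [0.8, -0.3, -1.8]
gripper_width: 19.1
grasp_force: 59.7
```

```bash
python3 -m handwheel '[{"x":0,"y":0,"z":-0.0025,"ax":0,"ay":0,"az":0},{"x":0,"y":0,"z":-0.0025,"ax":0,"ay":0,"az":0},{"x":0,"y":0,"z":-0.0025,"ax":0,"ay":0,"az":0},{"x":0,"y":0,"z":-0.0025,"ax":0,"ay":0,"az":0},{"x":0,"y":0,"z":-0.0025,"ax":0,"ay":0,"az":0},{"x":0,"y":0,"z":-0.0025,"ax":0,"ay":0,"az":0},{"x":0,"y":0,"z":0,"ax":0,"ay":0,"az":0},{"x":0,"y":0,"z":0,"ax":0,"ay":0,"az":0}]' -1
```

```text
clock: 9.1
position: [491.0, 95.0, 122.8]
ee_rot: [0.088, 0.996, 0.0, 0.0]
contact_force: [-0.2, -0.3, -0.9]
gripper_width: 19.4
grasp_force: 59.7
```

```bash
python3 -m handwheel '[{"x":0,"y":0,"z":-0.0025,"ax":0,"ay":0,"az":0},{"x":0,"y":0,"z":-0.0025,"ax":0,"ay":0,"az":0},{"x":0,"y":0,"z":-0.0025,"ax":0,"ay":0,"az":0},{"x":0,"y":0,"z":-0.0025,"ax":0,"ay":0,"az":0},{"x":0,"y":0,"z":-0.0025,"ax":0,"ay":0,"az":0},{"x":0,"y":0,"z":-0.0025,"ax":0,"ay":0,"az":0},{"x":0,"y":0,"z":0,"ax":0,"ay":0,"az":0},{"x":0,"y":0,"z":0,"ax":0,"ay":0,"az":0}]' -1
```

```text
clock: 9.9
position: [491.0, 95.0, 119.8]
ee_rot: [0.088, 0.996, -0.0, 0.0]
contact_force: [0.4, 0.4, -1.0]
gripper_width: 19.5
grasp_force: 59.7
```

Still free at 48 mm; two more small steps.

```bash
python3 -m handwheel '[{"x":0,"y":0,"z":-0.0025,"ax":0,"ay":0,"az":0},{"x":0,"y":0,"z":-0.0025,"ax":0,"ay":0,"az":0},{"x":0,"y":0,"z":-0.0025,"ax":0,"ay":0,"az":0},{"x":0,"y":0,"z":-0.0025,"ax":0,"ay":0,"az":0},{"x":0,"y":0,"z":0,"ax":0,"ay":0,"az":0},{"x":0,"y":0,"z":0,"ax":0,"ay":0,"az":0},{"x":0,"y":0,"z":0,"ax":0,"ay":0,"az":0},{"x":0,"y":0,"z":0,"ax":0,"ay":0,"az":0}]' -1
```

```text
clock: 10.7
position: [491.0, 95.0, 117.8]
ee_rot: [0.088, 0.996, -0.0, 0.0]
contact_force: [0.8, -1.1, -0.2]
gripper_width: 19.0
grasp_force: 59.7
```

```bash
python3 -m handwheel '[{"x":0,"y":0,"z":-0.0025,"ax":0,"ay":0,"az":0},{"x":0,"y":0,"z":-0.0025,"ax":0,"ay":0,"az":0},{"x":0,"y":0,"z":-0.0025,"ax":0,"ay":0,"az":0},{"x":0,"y":0,"z":-0.0025,"ax":0,"ay":0,"az":0},{"x":0,"y":0,"z":0,"ax":0,"ay":0,"az":0},{"x":0,"y":0,"z":0,"ax":0,"ay":0,"az":0},{"x":0,"y":0,"z":0,"ax":0,"ay":0,"az":0},{"x":0,"y":0,"z":0,"ax":0,"ay":0,"az":0}]' -1
```

```text
clock: 11.5
position: [491.1, 95.0, 115.8]
ee_rot: [0.088, 0.996, 0.0, 0.0]
contact_force: [0.8, -0.5, -1.5]
gripper_width: 19.3
grasp_force: 59.7
```

```bash
python3 -m handwheel '[{"x":0,"y":0,"z":-0.005,"ax":0,"ay":0,"az":0},{"x":0,"y":0,"z":-0.005,"ax":0,"ay":0,"az":0},{"x":0,"y":0,"z":-0.0025,"ax":0,"ay":0,"az":0},{"x":0,"y":0,"z":-0.0025,"ax":0,"ay":0,"az":0},{"x":0,"y":0,"z":-0.0025,"ax":0,"ay":0,"az":0},{"x":0,"y":0,"z":-0.0025,"ax":0,"ay":0,"az":0},{"x":0,"y":0,"z":0,"ax":0,"ay":0,"az":0},{"x":0,"y":0,"z":0,"ax":0,"ay":0,"az":0}]' -1
```

```text
clock: 12.3
position: [491.2, 95.1, 111.9]
ee_rot: [0.088, 0.996, 0.0, 0.0]
contact_force: [0.6, -1.1, 0.0]
gripper_width: 19.2
grasp_force: 60.0
```

```bash
python3 -m handwheel '[{"x":0,"y":0,"z":-0.0025,"ax":0,"ay":0,"az":0},{"x":0,"y":0,"z":-0.0025,"ax":0,"ay":0,"az":0},{"x":0,"y":0,"z":0,"ax":0,"ay":0,"az":0},{"x":0,"y":0,"z":0,"ax":0,"ay":0,"az":0},{"x":0,"y":0,"z":0,"ax":0,"ay":0,"az":0},{"x":0,"y":0,"z":0,"ax":0,"ay":0,"az":0},{"x":0,"y":0,"z":0,"ax":0,"ay":0,"az":0},{"x":0,"y":0,"z":0,"ax":0,"ay":0,"az":0}]' -1
```

```text
clock: 13.1
position: [491.3, 95.1, 111.6]
ee_rot: [0.088, 0.996, 0.0, 0.0]
contact_force: [-1.3, -1.3, 5.3]
gripper_width: 19.4
grasp_force: 60.8
```

Contact at 40 mm: the end stands on the block, so it is through all three straps. I'll raise it slightly and slide along the jig's +y.

```bash
python3 -m handwheel '[{"x":0,"y":0,"z":0.006,"ax":0,"ay":0,"az":0},{"x":0.001,"y":0.005,"z":0,"ax":0,"ay":0,"az":0},{"x":0.001,"y":0.005,"z":0,"ax":0,"ay":0,"az":0},{"x":0.001,"y":0.005,"z":0,"ax":0,"ay":0,"az":0},{"x":0.001,"y":0.005,"z":0,"ax":0,"ay":0,"az":0},{"x":0.001,"y":0.005,"z":0,"ax":0,"ay":0,"az":0},{"x":0.001,"y":0.005,"z":0,"ax":0,"ay":0,"az":0},{"x":0,"y":0,"z":0,"ax":0,"ay":0,"az":0}]' -1
```

```text
clock: 13.9
position: [491.8, 100.2, 111.8]
ee_rot: [0.088, 0.996, -0.001, -0.001]
contact_force: [1.9, -4.9, 0.8]
gripper_width: 19.3
grasp_force: 59.9
```

```bash
python3 -m handwheel '[{"x":0.001,"y":0.005,"z":0,"ax":0,"ay":0,"az":0},{"x":0.001,"y":0.005,"z":0,"ax":0,"ay":0,"az":0},{"x":0,"y":0.003,"z":0,"ax":0,"ay":0,"az":0},{"x":0,"y":0,"z":-0.0025,"ax":0,"ay":0,"az":0},{"x":0,"y":0,"z":-0.0025,"ax":0,"ay":0,"az":0},{"x":0,"y":0,"z":-0.0025,"ax":0,"ay":0,"az":0},{"x":0,"y":0,"z":-0.0025,"ax":0,"ay":0,"az":0},{"x":0,"y":0,"z":0,"ax":0,"ay":0,"az":0}]' -1
```

```text
clock: 14.7
position: [492.3, 102.3, 110.1]
ee_rot: [0.088, 0.996, -0.001, -0.001]
contact_force: [2.3, -5.5, 1.5]
gripper_width: 19.4
grasp_force: 60.1
```

The end is at 38.3 mm without a stop: it's in the block's hole. Continue down, slowly.

```bash
python3 -m handwheel '[{"x":0,"y":0.001,"z":-0.0025,"ax":0,"ay":0,"az":0},{"x":0,"y":0.001,"z":-0.0025,"ax":0,"ay":0,"az":0},{"x":0,"y":0.001,"z":-0.0025,"ax":0,"ay":0,"az":0},{"x":0,"y":0.001,"z":-0.0025,"ax":0,"ay":0,"az":0},{"x":0,"y":0,"z":-0.0025,"ax":0,"ay":0,"az":0},{"x":0,"y":0,"z":-0.0025,"ax":0,"ay":0,"az":0},{"x":0,"y":0,"z":-0.0025,"ax":0,"ay":0,"az":0},{"x":0,"y":0,"z":0,"ax":0,"ay":0,"az":0}]' -1
```

```text
clock: 15.5
position: [492.5, 103.2, 106.7]
ee_rot: [0.088, 0.996, -0.001, -0.0]
contact_force: [2.2, -7.0, 3.1]
gripper_width: 19.5
grasp_force: 60.2
```

```bash
python3 -m handwheel '[{"x":0,"y":0,"z":-0.0035,"ax":0,"ay":0,"az":0},{"x":0,"y":0,"z":-0.0035,"ax":0,"ay":0,"az":0},{"x":0,"y":0,"z":-0.0035,"ax":0,"ay":0,"az":0},{"x":0,"y":0,"z":-0.0035,"ax":0,"ay":0,"az":0},{"x":0,"y":0,"z":-0.0035,"ax":0,"ay":0,"az":0},{"x":0,"y":0,"z":-0.0035,"ax":0,"ay":0,"az":0},{"x":0,"y":0,"z":-0.0035,"ax":0,"ay":0,"az":0},{"x":0,"y":0,"z":0,"ax":0,"ay":0,"az":0}]' -1
```

```text
clock: 16.3
position: [492.6, 103.2, 101.8]
ee_rot: [0.088, 0.996, -0.001, -0.0]
contact_force: [2.7, -6.5, 1.4]
gripper_width: 19.3
grasp_force: 60.3
```

```bash
python3 -m handwheel '[{"x":0,"y":0,"z":-0.004,"ax":0,"ay":0,"az":0},{"x":0,"y":0,"z":-0.004,"ax":0,"ay":0,"az":0},{"x":0,"y":0,"z":-0.004,"ax":0,"ay":0,"az":0},{"x":0,"y":0,"z":-0.004,"ax":0,"ay":0,"az":0},{"x":0,"y":0,"z":-0.004,"ax":0,"ay":0,"az":0},{"x":0,"y":0,"z":-0.004,"ax":0,"ay":0,"az":0},{"x":0,"y":0,"z":-0.004,"ax":0,"ay":0,"az":0},{"x":0,"y":0,"z":0,"ax":0,"ay":0,"az":0}]' -1
```

```text
clock: 17.1
position: [492.6, 103.3, 96.2]
ee_rot: [0.088, 0.996, -0.001, -0.0]
contact_force: [2.0, -5.7, 0.9]
gripper_width: 19.3
grasp_force: 60.2
```

```bash
python3 -m handwheel '[{"x":0,"y":0,"z":-0.004,"ax":0,"ay":0,"az":0},{"x":0,"y":0,"z":-0.004,"ax":0,"ay":0,"az":0},{"x":0,"y":0,"z":-0.004,"ax":0,"ay":0,"az":0},{"x":0,"y":0,"z":-0.004,"ax":0,"ay":0,"az":0},{"x":0,"y":0,"z":-0.004,"ax":0,"ay":0,"az":0},{"x":0,"y":0,"z":-0.004,"ax":0,"ay":0,"az":0},{"x":0,"y":0,"z":-0.004,"ax":0,"ay":0,"az":0},{"x":0,"y":0,"z":0,"ax":0,"ay":0,"az":0}]' -1
```

```text
clock: 17.9
position: [492.6, 103.3, 90.5]
ee_rot: [0.088, 0.996, -0.001, -0.0]
contact_force: [1.5, -6.0, 1.7]
gripper_width: 19.2
grasp_force: 60.3
```

```bash
python3 -m handwheel '[{"x":0,"y":0,"z":-0.003,"ax":0,"ay":0,"az":0},{"x":0,"y":0,"z":-0.003,"ax":0,"ay":0,"az":0},{"x":0,"y":0,"z":-0.003,"ax":0,"ay":0,"az":0},{"x":0,"y":0,"z":-0.003,"ax":0,"ay":0,"az":0},{"x":0,"y":0,"z":-0.003,"ax":0,"ay":0,"az":0},{"x":0,"y":0,"z":-0.003,"ax":0,"ay":0,"az":0},{"x":0,"y":0,"z":-0.003,"ax":0,"ay":0,"az":0},{"x":0,"y":0,"z":0,"ax":0,"ay":0,"az":0}]' -1
```

```text
clock: 18.7
position: [492.7, 103.3, 86.4]
ee_rot: [0.088, 0.996, -0.001, -0.0]
contact_force: [2.9, -7.0, 1.8]
gripper_width: 19.4
grasp_force: 60.2
```

```bash
python3 -m handwheel '[{"x":0,"y":0,"z":-0.003,"ax":0,"ay":0,"az":0},{"x":0,"y":0,"z":-0.003,"ax":0,"ay":0,"az":0},{"x":0,"y":0,"z":-0.003,"ax":0,"ay":0,"az":0},{"x":0,"y":0,"z":-0.003,"ax":0,"ay":0,"az":0},{"x":0,"y":0,"z":-0.003,"ax":0,"ay":0,"az":0},{"x":0,"y":0,"z":-0.003,"ax":0,"ay":0,"az":0},{"x":0,"y":0,"z":-0.003,"ax":0,"ay":0,"az":0},{"x":0,"y":0,"z":0,"ax":0,"ay":0,"az":0}]' -1
```

```text
clock: 19.5
position: [492.7, 103.4, 82.2]
ee_rot: [0.088, 0.996, -0.001, -0.0]
contact_force: [3.5, -6.8, 2.4]
gripper_width: 19.4
grasp_force: 60.2
```

```bash
python3 -m handwheel '[{"x":0,"y":0,"z":-0.0035,"ax":0,"ay":0,"az":0},{"x":0,"y":0,"z":-0.0035,"ax":0,"ay":0,"az":0},{"x":0,"y":0,"z":-0.0035,"ax":0,"ay":0,"az":0},{"x":0,"y":0,"z":-0.0035,"ax":0,"ay":0,"az":0},{"x":0,"y":0,"z":-0.0035,"ax":0,"ay":0,"az":0},{"x":0,"y":0,"z":-0.0035,"ax":0,"ay":0,"az":0},{"x":0,"y":0,"z":-0.0035,"ax":0,"ay":0,"az":0},{"x":0,"y":0,"z":0,"ax":0,"ay":0,"az":0}]' -1
```

```text
clock: 20.3
position: [492.7, 103.4, 77.3]
ee_rot: [0.088, 0.996, -0.001, -0.0]
contact_force: [3.5, -6.6, 1.3]
gripper_width: 19.1
grasp_force: 60.2
```

```bash
python3 -m handwheel '[{"x":0,"y":0,"z":-0.0025,"ax":0,"ay":0,"az":0},{"x":0,"y":0,"z":-0.0025,"ax":0,"ay":0,"az":0},{"x":0,"y":0,"z":-0.002,"ax":0,"ay":0,"az":0},{"x":0,"y":0,"z":0,"ax":0,"ay":0,"az":0},{"x":0,"y":0,"z":0,"ax":0,"ay":0,"az":0},{"x":0,"y":0,"z":0,"ax":0,"ay":0,"az":0},{"x":0,"y":0,"z":0,"ax":0,"ay":0,"az":0},{"x":0,"y":0,"z":0,"ax":0,"ay":0,"az":0}]' -1
```

```text
clock: 21.1
position: [492.7, 103.4, 75.9]
ee_rot: [0.088, 0.996, -0.001, -0.0]
contact_force: [2.7, -6.6, 2.2]
gripper_width: 19.3
grasp_force: 60.3
```

```bash
python3 -m handwheel '[{"x":0,"y":0,"z":-0.0015,"ax":0,"ay":0,"az":0},{"x":0,"y":0,"z":-0.0015,"ax":0,"ay":0,"az":0},{"x":-0.001,"y":-0.002,"z":0,"ax":0,"ay":0,"az":0},{"x":-0.001,"y":-0.002,"z":0,"ax":0,"ay":0,"az":0},{"x":0,"y":-0.001,"z":0,"ax":0,"ay":0,"az":0},{"x":0,"y":0,"z":0,"ax":0,"ay":0,"az":0},{"x":0,"y":0,"z":0,"ax":0,"ay":0,"az":0},{"x":0,"y":0,"z":0,"ax":0,"ay":0,"az":0}]' -1
```

```text
clock: 21.9
position: [492.8, 103.4, 75.8]
ee_rot: [0.088, 0.996, 0.0, 0.001]
contact_force: [2.2, -4.4, 5.1]
gripper_width: 19.2
grasp_force: 60.7
```

The collar is seated. Let go and rise.

```bash
python3 -m handwheel '[{"x":0,"y":0,"z":0,"ax":0,"ay":0,"az":0},{"x":0,"y":0,"z":0,"ax":0,"ay":0,"az":0},{"x":0,"y":0,"z":0,"ax":0,"ay":0,"az":0},{"x":0,"y":0,"z":0,"ax":0,"ay":0,"az":0},{"x":0,"y":0,"z":0,"ax":0,"ay":0,"az":0},{"x":0,"y":0,"z":0,"ax":0,"ay":0,"az":0},{"x":0,"y":0,"z":0,"ax":0,"ay":0,"az":0},{"x":0,"y":0,"z":0,"ax":0,"ay":0,"az":0}]' 1
```

```text
clock: 22.7
position: [492.2, 103.4, 75.1]
ee_rot: [0.088, 0.996, 0.0, -0.0]
contact_force: [0.0, 1.0, 0.1]
gripper_width: 85.7
grasp_force: 0.0
```

```bash
python3 -m handwheel '[{"x":0,"y":0,"z":0.05,"ax":0,"ay":0,"az":0},{"x":0,"y":0,"z":0.1,"ax":0,"ay":0,"az":0},{"x":0,"y":0,"z":0.15,"ax":0,"ay":0,"az":0},{"x":0,"y":0,"z":0.15,"ax":0,"ay":0,"az":0},{"x":0,"y":0,"z":0.15,"ax":0,"ay":0,"az":0},{"x":0,"y":0,"z":0,"ax":0,"ay":0,"az":0},{"x":0,"y":0,"z":0,"ax":0,"ay":0,"az":0},{"x":0,"y":0,"z":0,"ax":0,"ay":0,"az":0}]' 1
python3 - <<'E'
from h import *
p=arm.camera_params('wrist');im=snap('wrist','w5');np.save('p5.npy',np.r_[p['position'],p['orientation']])
cv2.imwrite('pics/w5c.png',cv2.resize(im[120:360,180:460,::-1],(700,600),interpolation=cv2.INTER_CUBIC))
E
```

```text
clock: 23.5
position: [491.5, 103.1, 194.5]
ee_rot: [0.089, 0.996, -0.0, -0.001]
contact_force: [-0.2, 1.3, -0.1]
gripper_width: 85.3
grasp_force: 0.0
```

View pics/w5c.png

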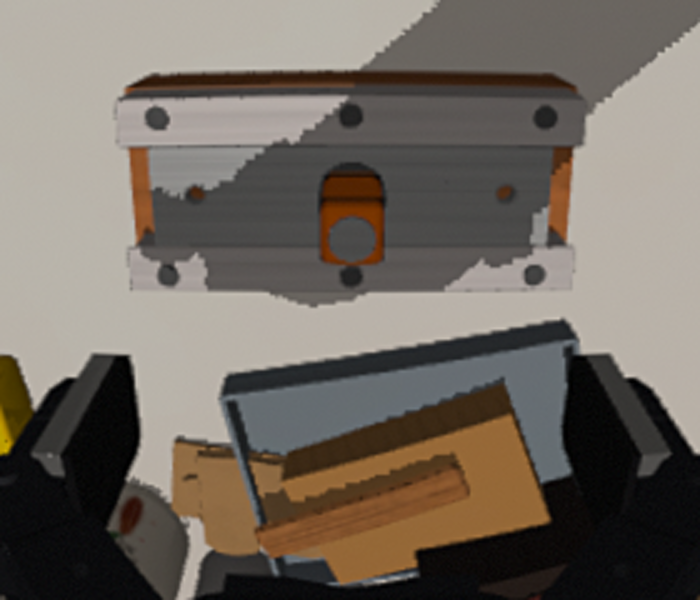

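The pin stands upright in the middle of the jig (cap at crop (352,239)), the collar is on the strap, the strap is centred between equal block ends, and the gripper is clear.

```bash
python3 -c "
from bench import arm
print(arm.job_done())"
```

```text
the job is handed in; nothing more can be done
None
```

The drift pin is home, upright and released with its collar on the upper strap; I've handed the job in at about 23.5 s, and the highest force I read while inserting was about 8 N, though no verdict came back.

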